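# Put the stray fittings back in their holders

## Robot

A 6-joint arm with a two-finger parallel gripper is mounted at the origin on a cart in front of the work surface, level with it; the furniture and walls round the work are solid. World frame = base frame: x ahead of the robot, y to its left, z up, the work surface at z = 0. Lengths are in mm, angles in rad, forces in N, time in s.
With the tool pointing down it reaches from about 350 to 775 mm from the base axis. Payload 5.5 kg.
Tool frame: the origin (TCP) lies on the centre line of the jaws, within the pads' length; the fingertips stand 19 mm ahead of it and the grasp point (between the pads) is the TCP (bot.tip_extent is the distance from the TCP to the fingertips, in mm); z points along the fingers, y is the direction in which the jaws open and shut (so a half turn about z gives the same grasp; the last joint's range is limited). The gripper opens to 85 mm and grips with 20 to 120 N. Pads are 22 mm wide; open, the fingers measure 114 mm over their backs; the gripper's body (76 mm by 85 mm) begins 54 mm behind the grasp point. The pads swing forward as they close: fully open they stand 13 mm farther back than shut.
Start: joints at [1.086, 0.313, 0.046, 1.304, 0, 1.431], TCP at [194.382, 541.192, 218.223] pointing down, gripper open.
Joint ranges: [-2.76, 2.76], [-0.86, 1.69], [-1.03, 1.26], [-2.2, 2.34], [-1.47, 1.5], [-3.14, 3.14]. Speed limits (rad/s): [2.57, 2.57, 3.14, 3.14, 3.14, 3.14].

## Interface

Orientations are given as a rotation vector (axis times angle).
In Python, from bench import bot, eyes, order, models gives the robot as it stands.
- The arm moves only by the tool move_arm, never from a script. Its argument "series" is one flat list of numbers, 6 for each row, row after row: the shift along the tool's x, y, z in mm, then the turn, a rotation vector about the tool's x, y, z in degrees. A call has 1 to 12 rows; each row shifts and turns the commanded pose from where the row before left it, along the tool's axes as they then stand; what a row does not reach is not made up. A row lasts 1/8 s, in which the tool goes at most 62.5 mm and 10.7 degrees, less where a joint would pass 70% of its speed; a pose out of reach is approached as far as the arm can. A call with a gripper value outside its range is refused whole. "grip" is the closure in counts, from 0 (fully open) to 255 (shut), set as the call begins (left out, the last holds). The fingers move at their own pace and stop on an object; the grip force is fixed at half the most. Time passes only in rows, so rows that do not move let the fingers close. It gives the time, the measured TCP pose, the force and the opening at its end, in the units of the state.
- bot.get_state(): the state, without advancing time (a new reading comes with each control period).
- eyes.snapshot(name): name is "scene" or "top" or "wrist"; returns a dict with "color" (384x512x3 uint8, red, green, blue), "mtx" (3x3 intrinsics, pixels), "world_from_camera" (4x4, takes a point from camera to world coordinates). Camera axes: x right, y down, z forward; pixel columns grow to the right and rows downward; lengths in mm; the calibration is good to about 2 mm. A picture is of the moment at which its call begins. There is no depth.
- order.finish_job(): hands the job in, once; it reports no verdict.
Trained networks look in a picture, given as the dict that the camera call returned (one of the last four; its "shot" number tells which), for a name from the list of things; names that differ only in an ending like _2 or _b are one class to them, and where a whole thing is asked for, a point or a joint stands for the part that bears it (a point fixed in the world has none). Each returns a list of dicts, best first, with "p" (0 to 1); they miss things now and then, are a little off and sometimes report something else, mostly with a low value. They report only what shows in the picture. A call takes as long as a camera call.
- models.cut_out(picture, target): "pixels" (384x512 bool, what is visible of it) and "xy" ([column, row] in pixels, amid what is visible of it).
- models.spot_point(picture, target): "xy" ([column, row] in pixels: a listed point, or the origin of a listed thing).
The state is a dict: "clock": time; "qpos": joint angles; "joint_velocities": joint speeds; "tau": joint torques, N m; "tcp_pos": TCP position; "eef_rot": TCP orientation; "contact_force": force on the tool from outside, world axes, zero at the start; "moment": the same for the moment, N m; "grip_width": finger opening in mm.
Only numpy, scipy, OpenCV 4.12 (cv2) and the standard library are available. Lean on these libraries where they do the work, as an engineer would, in place of code of your own. Each camera call takes 0.05 s, during which the arm holds its last target.

## Task

Clear the mixed handful of plumbing parts on the filter-assembly bench into the holders where they belong: the two large nipples upright in the two wide bores, the small nipple upright in either bore of the narrow-bore stand, the tape roll down over the post of the tape holder, and the grease pot upright in the shallow grey cup on its square plate (not in the white bowl flange set in the bench). Everything must be all the way home and let go, and the filter cartridge standing beside the work must be left as it is.

Things in the scene. Friction and masses are not known exactly. Their poses are not given: they have to be found in the camera images.
- nipple_large_a_mid (a point): Large brass-coloured threaded pipe nipple standing: hexagon round its middle, thread above and below. 42 mm tall; hexagon 26 mm across flats (30 over corners), 15 to 27 mm above the foot; threads 20 mm in diameter; felt by contact as one smooth outline tapering from hexagon to thread ends. 60 g. Point: on its axis, half-way up (21 mm); z up, x across two flats.
- nipple_large_b_mid (a point): The second large nipple, the same as nipple_large_a in every respect and interchangeable with it. Point and axes as there.
- nipple_small_mid (a point): Small pale-grey threaded pipe nipple standing: hexagon round its middle, thread above and below. 34 mm tall; hexagon 21 mm across flats (24 over corners), 12 to 21 mm above the foot; threads 16 mm in diameter; tapering outline like the large ones. 48 g. Point: on its axis, half-way up (17 mm); z up, x across two flats.
- tape_roll_mid (a point): Roll of thread-seal tape lying flat: rigid white disc 52 mm in diameter, 16 mm tall, blue core with a clear hole of 18 mm. 20 g. Point: centre of the roll, half-way up (8 mm above its underside); z up along the roll's axis.
- grease_pot_mid (a point): Round grease pot standing: 61 mm tall, body 58 mm in diameter; screw lid 61 mm in diameter from 43 to 61 mm above the base, stays on. 0.17 kg. Point: on its axis, half-way up (30.5 mm); z up.
- wide_bore_stand: Fixed stand: grey block 52 x 112 mm on a steel plate 56 x 132 mm, top 26 mm above the bench. Two WIDE blind bores, 34 mm in diameter (38 at the chamfered mouth), 12 mm deep, at y = -30 and +30 mm, x = 0 of its frame; floors 14 mm above the bench: a large nipple standing home has its mid point at 35 mm. Origin: centre of the underside; z up, y along the row.
- narrow_bore_stand: Fixed stand: grey block 44 x 90 mm on a steel plate 48 x 108 mm, top 26 mm above the bench. Two NARROW blind bores, 27 mm in diameter (31 at the mouth), 10 mm deep, at y = -24 and +24 mm, x = 0 of its frame; floors 16 mm above the bench: a small nipple home has its mid point at 33 mm; a large one jams. Origin: centre of the underside; z up, y along the row.
- tape_spindle: Fixed tape holder: round steel foot 66 mm in diameter, flat top (60 mm) 10 mm above the bench, with an upright steel post 10 mm in diameter at its centre, tapered tip 42 mm above the bench. A roll home round the post has its mid point at 18 mm. Origin: centre of the underside, on the post's axis; z up.
- pot_nest: Fixed nest: shallow round grey cup, 80 mm inside and 90 mm outside in diameter, on a square steel plate of 104 mm; cup floor 12 mm, rim 28 mm above the bench. A pot standing home has its mid point at 42.5 mm. Origin: centre of the underside; z up.
- filter_cartridge_mid (a point): Bystander, to be left alone: white cylindrical filter cartridge standing loose at the left of the work, 63 mm in diameter, 127 mm tall, tips easily. Point: on its axis, half-way up (63.5 mm); z up.

How it is judged:
By the outcome, as a careful person would: the job done as asked, in the order asked, and still so for the second after the job is handed in, with the robot touching nothing.
It also fails if it takes over 106 s, if anything falls off the work surface, if the arm or the gripper's body presses on something with over 40 N, if the wrist force passes 120 N, or if a joint passes its speed limit or range.

## Working session

There is one attempt and no reset: what is moved stays moved. The work goes in short steps, Python scripts to look and compute and a tool call to move; the robot and the scene stay as the last step left them, time stands still between calls to the robot, and variables do not carry over. Pictures are saved under pics/ and viewed, and the job is handed in when it is done.

Besides the shell and the picture viewer there is one more tool, called as name(argument=value, ...) on one line, values as JSON. move_arm: Moves the arm, as the interface text tells. Its arguments: {"type":"object","properties":{"series":{"type":"array"},"grip":{"type":"number"}},"required":["series"]}

```bash
ls; mkdir -p pics
python3 - <<'E'
from bench import bot, eyes, order, models
import cv2
s=bot.get_state(); print({k:s[k] for k in ('clock','tcp_pos','eef_rot','grip_width','contact_force')}, bot.tip_extent)
for n in ('scene','top'):
    p=eyes.snapshot(n); cv2.imwrite(f'pics/{n}0.png',p['color'][:,:,::-1]); print(n,p['mtx'].tolist(),p['world_from_camera'].round(3).tolist())
E
```

```text
pics
{'clock': 0.0, 'tcp_pos': array([194.10590989, 540.68884145, 217.31032244]), 'eef_rot': array([-5.38788993e-01, -3.09449574e+00,  2.69167185e-03]), 'grip_width': 85.16050627463008, 'contact_force': array([ 0.15505407, -0.00977327, -0.56132197])} 19.0
scene [[359.9440710160473, 0.0, 258.1332579088279], [0.0, 359.9440710160473, 193.8160606066835], [0.0, 0.0, 1.0]] [[0.732, -0.284, 0.62, -259.713], [-0.682, -0.322, 0.657, -763.166], [0.013, -0.903, -0.429, 628.018], [0.0, 0.0, 0.0, 1.0]]
top [[365.7514948769516, 0.0, 252.18462279064755], [0.0, 365.7514948769516, 190.0583604181849], [0.0, 0.0, 1.0]] [[0.007, -0.989, 0.146, 345.841], [-1.0, -0.007, 0.003, 66.489], [-0.002, -0.146, -0.989, 1186.971], [0.0, 0.0, 0.0, 1.0]]
```

View pics/scene0.png

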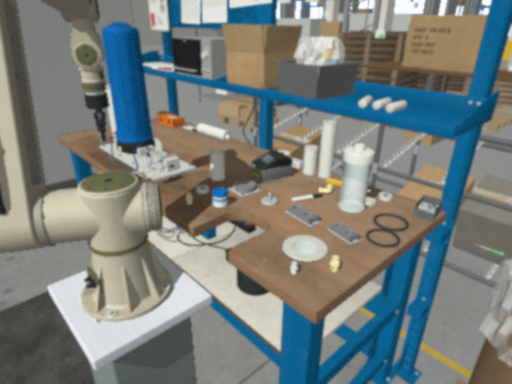

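View pics/top0.png

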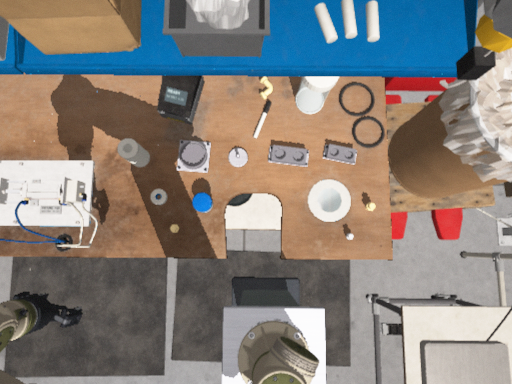

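```bash
cat > h.py <<'E'
import numpy as np, cv2
from bench import bot, eyes, order, models
def ray(p,xy,z):
    K=p['mtx'];T=p['world_from_camera']
    d=T[:3,:3]@np.linalg.solve(K,[xy[0],xy[1],1.]);o=T[:3,3]
    return o+d*(z-o[2])/d[2]
def proj(p,X):
    T=np.linalg.inv(p['world_from_camera']);c=T[:3,:3]@np.asarray(X,float)+T[:3,3];u=p['mtx']@c;return u[:2]/u[2]
H={'nipple_large_a_mid':21,'nipple_small_mid':17,'tape_roll_mid':8,'grease_pot_mid':30.5,'filter_cartridge_mid':63.5,'wide_bore_stand':0,'narrow_bore_stand':0,'tape_spindle':0,'pot_nest':0}
E
python3 - <<'E'
from h import *
for n in ('top','scene'):
    p=eyes.snapshot(n)
    for t,z in H.items():
        for r in models.spot_point(p,t)[:4]:
            if r['p']>.2: print(n,t,round(r['p'],2),np.round(r['xy'],1),ray(p,r['xy'],z).round(0))
    im=p['color'][:,:,::-1]
    a=im[130:250,140:400] if n=='top' else im[140:290,170:370]
    cv2.imwrite(f'pics/{n}1.png',cv2.resize(a,None,fx=3,fy=3,interpolation=2))
E
```

```text
top nipple_large_a_mid 0.59 [174. 228.] [394. 318.  21.]
top nipple_large_a_mid 0.45 [132.3 153.3] [637. 464.  21.]
top nipple_small_mid 0.63 [350.3 235.7] [ 374. -242.   17.]
top tape_roll_mid 0.5 [155.8 197.4] [494. 384.   8.]
top grease_pot_mid 0.57 [199.1 198.1] [489. 240.  30.]
top filter_cartridge_mid 0.91 [134.  154.2] [623. 444.  64.]
top wide_bore_stand 0.85 [284.6 160.1] [622. -36.   0.]
top narrow_bore_stand 0.68 [338.3 156. ] [ 637. -215.    0.]
top tape_spindle 0.86 [237.9 158. ] [628. 119.   0.]
top pot_nest 0.95 [192.5 152.8] [645. 270.   0.]
scene nipple_large_a_mid 0.64 [191.7 197.4] [404. 311.  21.]
scene nipple_small_mid 0.46 [292.8 268.4] [ 367. -242.   17.]
scene tape_roll_mid 0.55 [203.  186.7] [510. 389.   8.]
scene grease_pot_mid 0.8 [224.9 196.7] [491. 216.  30.]
scene filter_cartridge_mid 0.88 [218.4 161.7] [650. 464.  64.]
scene wide_bore_stand 0.98 [301.1 217.8] [626. -50.   0.]
scene narrow_bore_stand 0.84 [341.3 232. ] [ 653. -203.    0.]
scene narrow_bore_stand 0.71 [333.5 263.5] [ 490. -291.    0.]
scene tape_spindle 0.45 [267.  202.5] [619. 118.   0.]
scene pot_nest 0.61 [243.8 189.8] [629. 266.   0.]
scene pot_nest 0.27 [301.2 215.2] [641. -37.   0.]
```

View pics/top1.png

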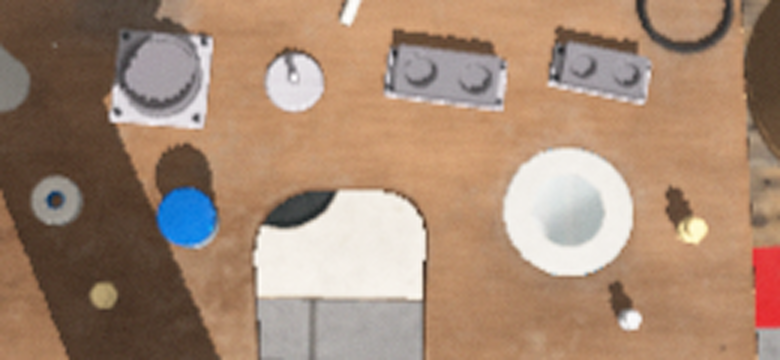

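View pics/scene1.png

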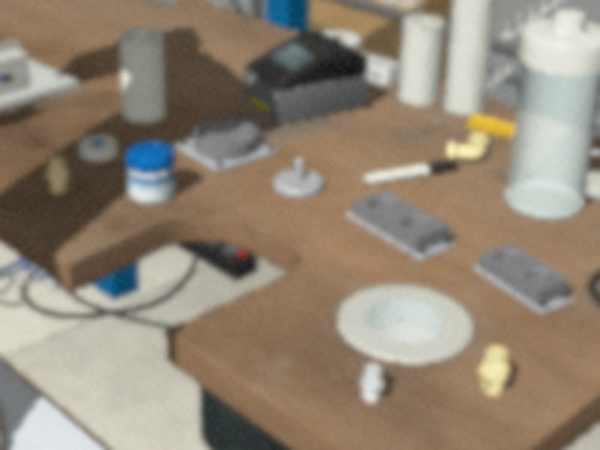

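Run:
```python
from h import *
p=eyes.snapshot('wrist'); cv2.imwrite('pics/w0.png',p['color'][:,:,::-1])
from scipy.spatial.transform import Rotation as R
s=bot.get_state();Rt=R.from_rotvec(s['eef_rot']).as_matrix()
T=p['world_from_camera']
print(p['mtx'].round(1),(Rt.T@T[:3,:3]).round(3),(Rt.T@(T[:3,3]-s['tcp_pos'])).round(1)); print(Rt.round(3))
p=eyes.snapshot('top')
for xy,z in [((371,206),21),((173,228),21),((158,197),8),((202,202),30)]: print(ray(p,xy,z).round(0))
```

```text
[[333.2   0.  256.7]
 [  0.  333.2 191.4]
 [  0.    0.    1. ]] [[-0.001 -0.961 -0.275]
 [ 1.    -0.001 -0.   ]
 [ 0.    -0.275  0.961]] [  70.4    0.6 -156. ]
[[-0.941  0.338  0.   ]
 [ 0.338  0.941  0.   ]
 [-0.     0.    -1.   ]]
[ 469. -310.   21.]
[394. 321.  21.]
[495. 377.   8.]
[477. 230.  30.]
```

View pics/w0.png

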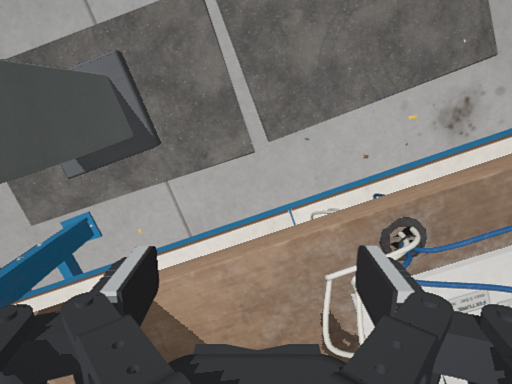

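move_arm(series=[0, 0, 0, 0, 0, 10, 0, 0, 0, 0, 0, 10, 0, 0, 0, 0, 0, 10, 0, 0, 0, 0, 0, 10, 0, 0, 0, 0, 0, 10, 0, 0, 0, 0, 0, 10, 0, 0, 0, 0, 0, 10.2, -45, 40, 3, 0, 0, 0, -45, 40, 3, 0, 0, 0, -45, 40, 3, 0, 0, 0, -45, 40, 3, 0, 0, 0, -45, 40, 3, 0, 0, 0], grip=0)

```text
clock: 2.7
tcp_pos: [395.7, 314.9, 203.4]
eef_rot: [2.22, 2.222, 0.002]
contact_force: [1.4, 0.2, 0.1]
grip_width: 85.3
```

```bash
cat > look.py <<'E'
import sys
from h import *
# look.py name cam target:z ...
nm=sys.argv[1]; p=eyes.snapshot(sys.argv[2]); cv2.imwrite(f'pics/{nm}.png',p['color'][:,:,::-1])
for a in sys.argv[3:]:
    t=a.split(':')[0]; z=float(a.split(':')[1]) if ':' in a else H[t]
    for r in models.spot_point(p,t)[:3]:
        if r['p']>.25: print('pt',t,round(r['p'],2),np.round(r['xy'],0),ray(p,r['xy'],z).round(1))
    for r in models.cut_out(p,t)[:2]:
        if r['p']>.25:
            ys,xs=np.nonzero(r['pixels']); c=[(xs.min()+xs.max())/2,(ys.min()+ys.max())/2]
            print('cut',t,round(r['p'],2),np.round(r['xy'],0),'bbox',xs.min(),xs.max(),ys.min(),ys.max(),ray(p,c,z).round(1))
s=bot.get_state(); print(round(s['clock'],2),s['tcp_pos'].round(1),s['eef_rot'].round(3),round(s['grip_width'],1))
E
python3 look.py w1 wrist nipple_large_a_mid
```

```text
pt nipple_large_a_mid 0.64 [256. 165.] [395.1 317.5  21. ]
cut nipple_large_a_mid 0.73 [254. 164.] bbox 241 267 151 178 [392.6 317.6  21. ]
2.85 [396.3 314.2 203.1] [-2.227 -2.216 -0.   ] 85.1
```

View pics/w1.png

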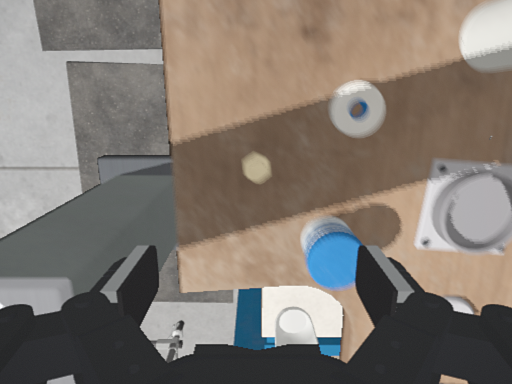

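```bash
python3 look.py w2 wrist tape_roll_mid grease_pot_mid pot_nest:20 tape_spindle
```

```text
pt tape_roll_mid 0.79 [353. 104.] [493.9 376.2   8. ]
cut tape_roll_mid 0.6 [356. 101.] bbox 326 382 78 132 [495.4 375.4   8. ]
pt grease_pot_mid 0.62 [330. 248.] [474.3 227.   30.5]
pt grease_pot_mid 0.59 [465. 202.] [611.4 278.2  30.5]
cut grease_pot_mid 0.85 [330. 250.] bbox 300 361 214 285 [474.9 225.   30.5]
pt pot_nest 0.79 [466. 203.] [619.9 273.4  20. ]
cut pot_nest 0.93 [468. 203.] bbox 415 511 156 249 [616.  274.1  20. ]
pt tape_spindle 0.86 [446. 315.] [632.6 119.1   0. ]
pt tape_spindle 0.63 [465. 205.] [632.1 264.4   0. ]
cut tape_spindle 0.94 [460. 304.] bbox 439 473 292 313 [641.7 137.4   0. ]
3.3 [393.9 317.2 203.3] [-2.218 -2.225 -0.   ] 85.6
```

move_arm(series=[1, 0, 40, 0, 0, 0, 1, 0, 40, 0, 0, 0, 1, -1, 35, 0, 0, 0, 0, 0, 29, 0, 0, 0, 0, 0, 25, 0, 0, 0])

```text
clock: 3.92
tcp_pos: [392.9, 319.7, 33.1]
eef_rot: [-2.219, -2.223, 0.001]
contact_force: [-1.4, 0.9, -0.3]
grip_width: 85.5
```

move_arm(series=[0, 0, 0, 0, 0, 0, 0, 0, 0, 0, 0, 0, 0, 0, 0, 0, 0, 0, 0, 0, 0, 0, 0, 0, 0, 0, 0, 0, 0, 0, 0, 0, 0, 0, 0, 0, 0, 0, 0, 0, 0, 0, 0, 0, 0, 0, 0, 0], grip=255)

```text
clock: 4.92
tcp_pos: [393.5, 319.3, 34.2]
eef_rot: [-2.221, -2.222, 0.0]
contact_force: [-1.0, -0.7, -0.0]
grip_width: 0.1
```

```bash
python3 look.py w3 wrist
```

```text
4.97 [393.5 319.3  34.2] [-2.221 -2.222  0.   ] -0.2
```

View pics/w3.png

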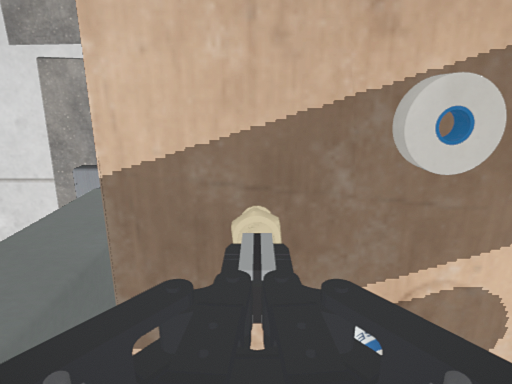

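move_arm(series=[0, 0, 0, 0, 0, 0, 0, 0, 0, 0, 0, 0, 0, 0, 0, 0, 0, 0, 0, 0, 0, 0, 0, 0, 0, 0, 0, 0, 0, 0, 0, 0, 0, 0, 0, 0], grip=0)

```text
clock: 5.72
tcp_pos: [393.6, 319.4, 34.2]
eef_rot: [-2.221, -2.222, -0.0]
contact_force: [0.2, 0.2, -0.1]
grip_width: 85.6
```

```bash
python3 look.py w4 wrist nipple_large_a_mid
```

```text
pt nipple_large_a_mid 0.77 [255. 236.] [392.2 316.3  21. ]
cut nipple_large_a_mid 0.71 [255. 236.] bbox 231 280 206 268 [392.4 315.4  21. ]
5.88 [393.6 319.4  34.2] [-2.221 -2.222 -0.   ] 85.2
```

View pics/w4.png

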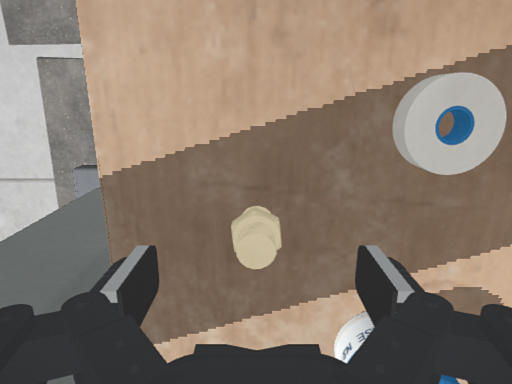

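move_arm(series=[-1, 0, 5, 0, 0, 0, -1, -0.5, 5, 0, 0, 0])

```text
clock: 6.12
tcp_pos: [393.0, 317.2, 23.8]
eef_rot: [-2.221, -2.222, -0.0]
contact_force: [-0.4, -1.0, -0.8]
grip_width: 85.3
```

move_arm(series=[0, 0, 0, 0, 0, 0, 0, 0, 0, 0, 0, 0, 0, 0, 0, 0, 0, 0, 0, 0, 0, 0, 0, 0, 0, 0, 0, 0, 0, 0, 0, 0, 0, 0, 0, 0], grip=255)

```text
clock: 6.88
tcp_pos: [393.3, 317.5, 24.6]
eef_rot: [2.22, 2.222, 0.001]
contact_force: [-1.1, -0.8, 4.7]
grip_width: 16.7
```

```bash
python3 look.py w5 wrist;python3 look.py s5 scene
python3 - <<'E'
import cv2
a=cv2.imread('pics/s5.png')[90:240,90:290]; cv2.imwrite('pics/s5z.png',cv2.resize(a,None,fx=3.5,fy=3.5,interpolation=2))
E
```

```text
6.92 [393.3 317.5  24.6] [2.220e+00 2.222e+00 1.000e-03] 16.7
6.97 [393.2 317.5  24.6] [2.220e+00 2.222e+00 1.000e-03] 17.1
```

View pics/w5.png

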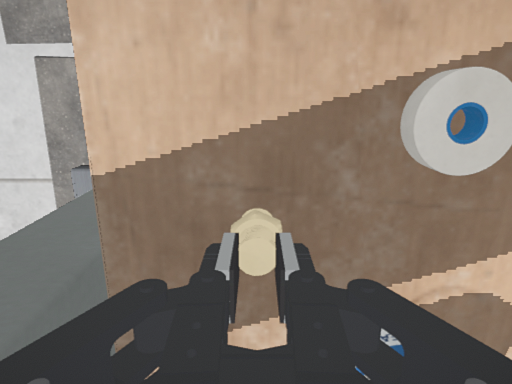

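View pics/s5z.png

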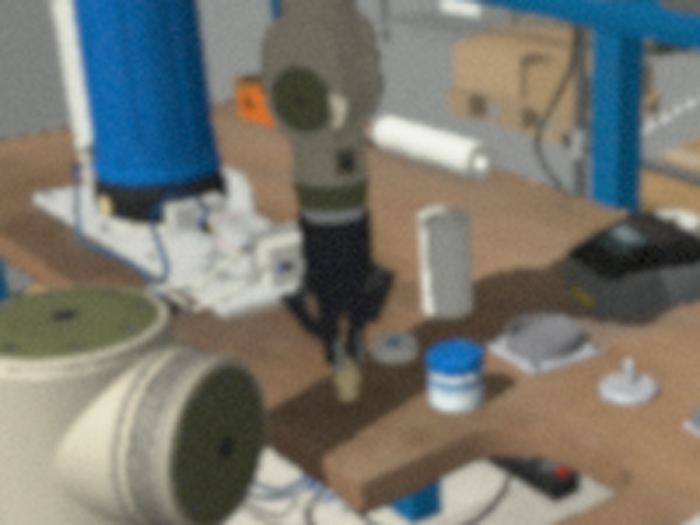

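move_arm(series=[0, 0, 0, 0, 0, 0, 0, 0, 0, 0, 0, 0, 0, 0, 0, 0, 0, 0, 0, 0, 10, 0, 0, 0, 0, 0, 8, 0, 0, 0, 0, 0, 5, 0, 0, 0], grip=0)

```text
clock: 7.72
tcp_pos: [392.5, 317.0, 0.2]
eef_rot: [-2.22, -2.222, 0.002]
contact_force: [0.7, 0.1, -0.6]
grip_width: 85.5
```

move_arm(series=[0, 0, 0, 0, 0, 0, 0, 0, 0, 0, 0, 0, 0, 0, 0, 0, 0, 0, 0, 0, 0, 0, 0, 0, 0, 0, 0, 0, 0, 0, 0, 0, 0, 0, 0, 0], grip=255)

```text
clock: 8.48
tcp_pos: [393.4, 317.6, 1.8]
eef_rot: [2.22, 2.222, 0.002]
contact_force: [-1.1, -1.6, 6.2]
grip_width: 24.2
```

```bash
python3 look.py w6 wrist
```

```text
8.53 [393.4 317.6   1.8] [2.220e+00 2.222e+00 2.000e-03] 23.7
```

View pics/w6.png

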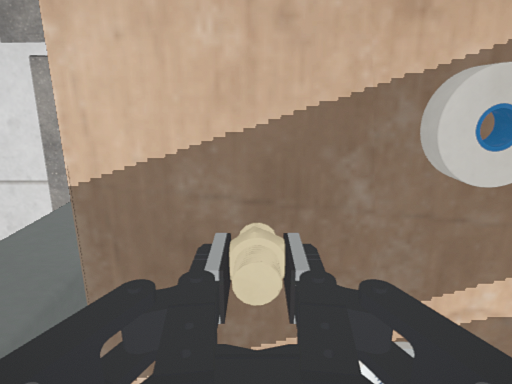

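move_arm(series=[0, 0, 0, 0, 0, 0, 0, 0, 0, 0, 0, 0, 0, 0, 0, 0, 0, 0, 0, 0, 5, 0, 0, 0, 0, 0, 0, 0, 0, 0], grip=120)

```text
clock: 9.15
tcp_pos: [392.6, 317.1, -4.4]
eef_rot: [-2.22, -2.222, 0.002]
contact_force: [1.2, -0.6, 0.7]
grip_width: 45.5
```

move_arm(series=[0, 0, 0, 0, 0, 0, 0, 0, 0, 0, 0, 0, 0, 0, 0, 0, 0, 0, 0, 0, 0, 0, 0, 0], grip=255)

```text
clock: 9.65
tcp_pos: [393.2, 317.4, -3.6]
eef_rot: [2.221, 2.222, 0.001]
contact_force: [-0.2, 0.2, 1.7]
grip_width: 24.4
```

move_arm(series=[0, 0, -5, 0, 0, 0, 0, 0, -10, 0, 0, 0, 0, 0, -20, 0, 0, 0, 0, 0, 0, 0, 0, 0])

```text
clock: 10.15
tcp_pos: [394.5, 318.2, 32.9]
eef_rot: [2.22, 2.222, 0.006]
contact_force: [-0.6, -0.3, -0.8]
grip_width: 24.6
```

```bash
python3 look.py w7 wrist
```

```text
10.2 [393.9 317.8  32. ] [2.22  2.222 0.004] 24.2
```

View pics/w7.png

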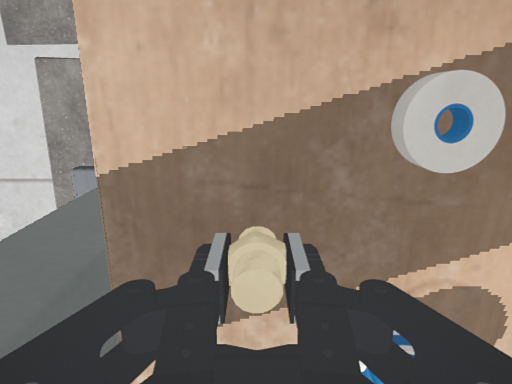

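move_arm(series=[0, 0, -50, 0, 0, 0, 0, 0, -58, 0, 0, 0, -45, 28, 0, 0, 0, 0, -45, 28, 0, 0, 0, 0, -45, 28, 0, 0, 0, 0, -45, 28, 0, 0, 0, 0, -45, 28, 0, 0, 0, 0, -45, 28, 0, 0, 0, 0, -45, 28, 0, 0, 0, 0, -25, 17, 0, 0, 0, 0, 0, 0, 0, 0, 0, 0])

```text
clock: 11.58
tcp_pos: [607.0, -24.7, 137.7]
eef_rot: [-2.224, -2.218, 0.001]
contact_force: [-1.1, -0.2, -1.3]
grip_width: 24.5
```

```bash
python3 look.py w8 wrist wide_bore_stand narrow_bore_stand tape_spindle
```

```text
pt wide_bore_stand 0.62 [291. 202.] [637.6 -48.1   0. ]
cut wide_bore_stand 0.94 [295. 183.] bbox 255 332 126 246 [639.9 -33.2   0. ]
pt narrow_bore_stand 0.73 [292. 353.] [ 642.8 -217.4    0. ]
cut narrow_bore_stand 0.71 [282. 330.] bbox 271 296 308 346 [ 633.6 -184.6    0. ]
cut tape_spindle 0.63 [286.  19.] bbox 245 327 0 42 [630.3 103.4   0. ]
11.93 [605.9 -21.4 139.3] [-2.219 -2.224 -0.   ] 24.3
```

View pics/w8.png

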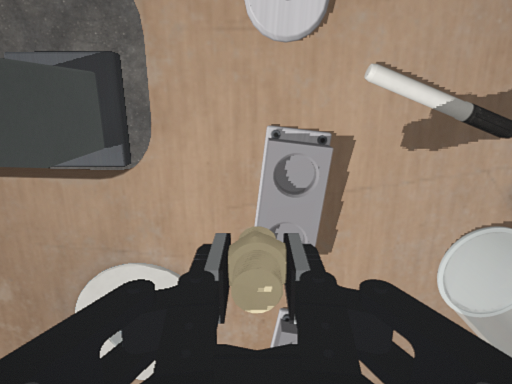

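Run:
```python
from h import *
p=eyes.snapshot('wrist'); s=bot.get_state(); print(s['tcp_pos'].round(1))
g=cv2.cvtColor(p['color'],cv2.COLOR_RGB2GRAY)
for xy,z in [((296.5,174),26),((289,240),26),((302,130),6),((280,129),4)]: print(xy,ray(p,xy,z).round(1))
cv2.imwrite('pics/w9.png',cv2.resize(p['color'][110:260,230:350,::-1],None,fx=4,fy=4,interpolation=2))
```

```text
[606.  -21.6 139.4]
(296.5, 174) [638.3 -12.9  26. ]
(289, 240) [633.7 -72.2  26. ]
(302, 130) [644.1  21.2   6. ]
(280, 129) [625.4  21.8   4. ]
```

View pics/w9.png

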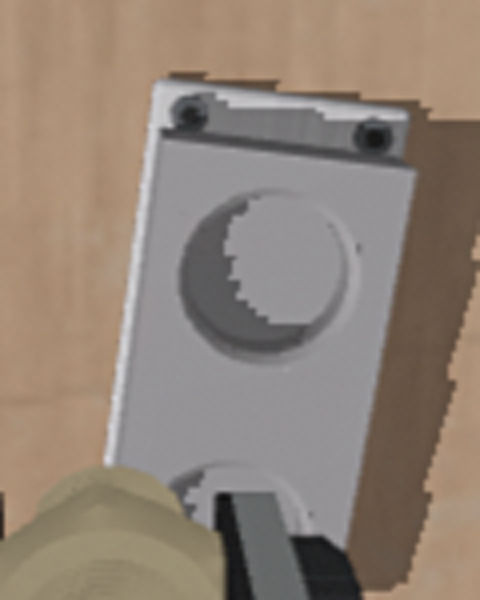

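Run:
```python
from h import *
p=eyes.snapshot('wrist'); s=bot.get_state(); print(s['tcp_pos'].round(1))
z=s['tcp_pos'][2]
for xy,zz in [((257,291),z+46),((297,179),26),((291,247),26)]: print(xy,ray(p,xy,zz).round(1))
```

```text
[606.1 -21.7 139.4]
(257, 291) [605.6 -21.3 185.4]
(297, 179) [639.  -17.3  26. ]
(291, 247) [635.8 -79.1  26. ]
```

move_arm(series=[4, 33, 0, 0, 0, 0, 0, 0, 50, 0, 0, 0, 0, 0, 40, 0, 0, 0, 0, 0, 22, 0, 0, 0, 0, 0, 10, 0, 0, 0, 0, 0, 0, 0, 0, 0, 0, 0, 0, 0, 0, 0])

```text
clock: 12.9
tcp_pos: [640.4, -18.5, 18.7]
eef_rot: [2.219, 2.221, 0.002]
contact_force: [0.3, 0.4, -0.6]
grip_width: 24.0
```

```bash
python3 look.py w10 wrist
```

```text
12.95 [640.5 -18.6  18.7] [2.219 2.221 0.003] 24.5
```

View pics/w10.png

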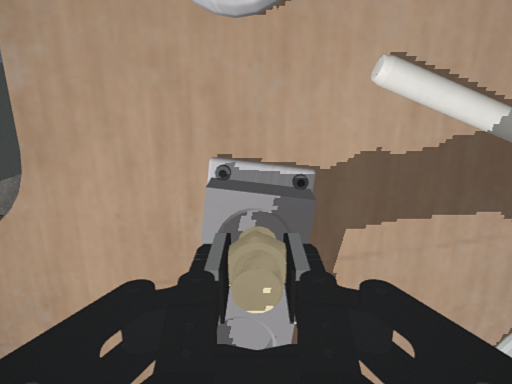

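move_arm(series=[0, -1, 4, 0, 0, 0, 0, 0, 3, 0, 0, 0, 0, 0, 0, 0, 0, 0, 0, 0, 0, 0, 0, 0])

```text
clock: 13.45
tcp_pos: [639.1, -18.6, 12.9]
eef_rot: [2.219, 2.221, 0.002]
contact_force: [-3.1, 0.6, 12.8]
grip_width: 24.0
```

```bash
python3 look.py w11 wrist
```

```text
13.5 [639.  -18.6  12.9] [2.219e+00 2.221e+00 2.000e-03] 24.1
```

View pics/w11.png

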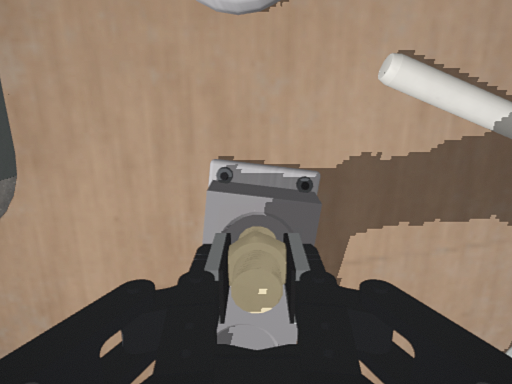

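move_arm(series=[0, 0, 0, 0, 0, 0, 0, 0, 0, 0, 0, 0, 0, 0, 0, 0, 0, 0], grip=110)

```text
clock: 13.88
tcp_pos: [638.3, -18.5, 10.2]
eef_rot: [-2.221, -2.222, -0.0]
contact_force: [-1.5, 0.9, 3.1]
grip_width: 48.4
```

```bash
python3 look.py w12 wrist nipple_large_a_mid:35
```

```text
pt nipple_large_a_mid 0.93 [257. 261.] [638.1 -17.1  35. ]
cut nipple_large_a_mid 0.84 [262. 269.] bbox 228 290 227 313 [638.8 -21.3  35. ]
14.03 [638.3 -18.5  10.2] [-2.221 -2.222  0.   ] 48.5
```

View pics/w12.png

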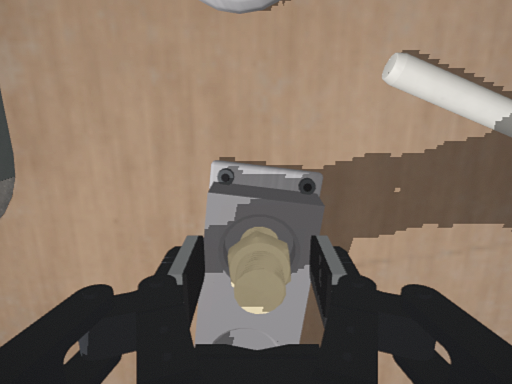

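move_arm(series=[0, 0, -20, 0, 0, 0, 0, 0, -50, 0, 0, 0, 0, 0, -60, 0, 0, 0, -48, -28, -10, 0, 0, 0, -48, -28, -10, 0, 0, 0, -48, -28, -10, 0, 0, 0, -48, -28, 0, 0, 0, 0, -48, -28, 0, 0, 0, 0, -48, -28, 0, 0, 0, 0, 0, 0, 0, 0, 0, 0, 0, 0, 0, 0, 0, 0], grip=0)

```text
clock: 15.4
tcp_pos: [470.3, -306.4, 169.8]
eef_rot: [-2.221, -2.221, -0.001]
contact_force: [0.7, 0.9, 0.4]
grip_width: 85.4
```

```bash
python3 look.py w13 wrist nipple_large_a_mid nipple_small_mid narrow_bore_stand
```

```text
cut nipple_large_a_mid 0.38 [146. 100.] bbox 133 160 86 112 [ 372.7 -238.1   21. ]
pt nipple_small_mid 0.65 [144. 104.] [ 369.2 -242.5   17. ]
cut nipple_small_mid 0.83 [146. 102.] bbox 133 162 86 112 [ 372.3 -238.1   17. ]
pt narrow_bore_stand 0.79 [443.  72.] [ 641.9 -214.8    0. ]
cut narrow_bore_stand 0.87 [453.  72.] bbox 402 504 7 137 [ 650.9 -214.6    0. ]
15.75 [ 471.1 -305.7  170.2] [-2.219 -2.224 -0.   ] 85.5
```

View pics/w13.png

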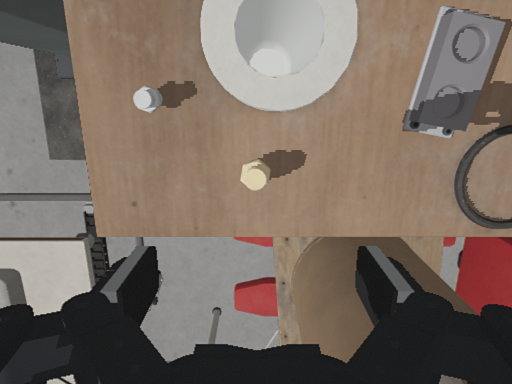

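Run:
```python
from h import *
p=eyes.snapshot('wrist'); s=bot.get_state(); print(s['tcp_pos'].round(1))
for xy,zz in [((254.5,173.5),21),((257.5,178.5),42),((471,43),26),((448,100.5),26),((147,99),17)]: print(xy,ray(p,xy,zz).round(1))
cv2.imwrite('pics/w14.png',np.hstack([cv2.resize(p['color'][a:a+120,b:b+130,::-1],(390,360),interpolation=2) for a,b in ((120,190),(0,382))]))
```

```text
[ 471.  -305.8  170.2]
(254.5, 173.5) [ 468.5 -305.    21. ]
(257.5, 178.5) [ 471.3 -304.7   42. ]
(471, 43) [ 648.5 -192.5   26. ]
(448, 100.5) [ 636.7 -238.6   26. ]
(147, 99) [ 372.4 -237.8   17. ]
```

View pics/w14.png

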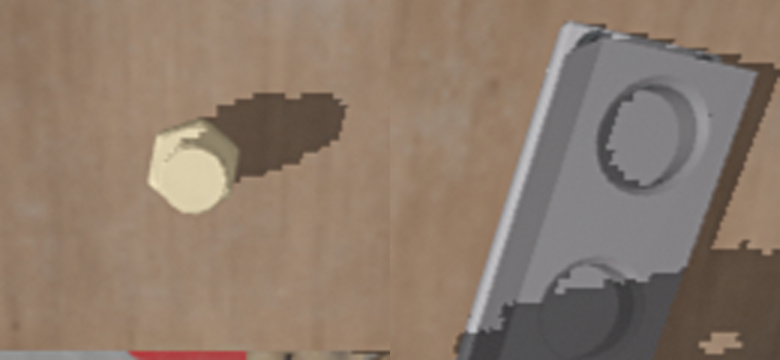

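move_arm(series=[1, -1, 45, 0, 0, 0, 0, 0, 45, 0, 0, 0, 0, 0, 45, 0, 0, 0, 0, 0, 28, 0, 0, 0, 0, 0, 11, 0, 0, 0, 0, 0, 0, 0, 0, 0])

```text
clock: 16.55
tcp_pos: [469.5, -305.3, -4.0]
eef_rot: [-2.22, -2.222, -0.0]
contact_force: [-0.6, 0.3, -0.3]
grip_width: 85.1
```

move_arm(series=[0, 0, 0, 0, 0, 0, 0, 0, 0, 0, 0, 0, 0, 0, 0, 0, 0, 0, 0, 0, 0, 0, 0, 0, 0, 0, 0, 0, 0, 0, 0, 0, 0, 0, 0, 0, 0, 0, 0, 0, 0, 0], grip=255)

```text
clock: 17.42
tcp_pos: [469.9, -306.1, -2.8]
eef_rot: [2.22, 2.221, -0.0]
contact_force: [-1.4, 0.8, 6.3]
grip_width: 24.4
```

```bash
python3 look.py w15 wrist
```

```text
17.48 [ 470.  -306.1   -2.8] [2.22  2.221 0.   ] 24.2
```

View pics/w15.png

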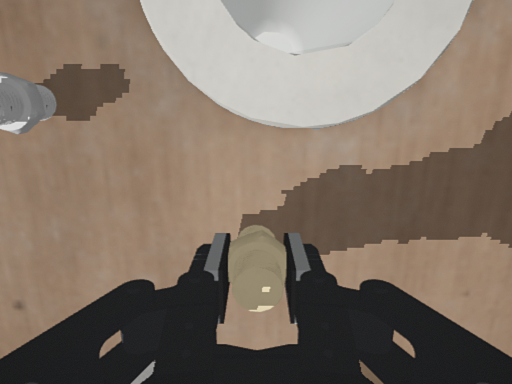

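move_arm(series=[0, 0, -15, 0, 0, 0, 0, 0, -50, 0, 0, 0, 0, 0, -50, 0, 0, 0, 45, 33, -15, 0, 0, 0, 45, 33, 0, 0, 0, 0, 45, 33, 0, 0, 0, 0, 45, 33, 0, 0, 0, 0, 38, 25, 0, 0, 0, 0, 0, 0, 0, 0, 0, 0, 0, 0, 0, 0, 0, 0])

```text
clock: 18.73
tcp_pos: [626.1, -87.4, 126.5]
eef_rot: [-2.22, -2.223, 0.001]
contact_force: [0.1, 0.7, -0.7]
grip_width: 24.4
```

```bash
python3 look.py w16 wrist
```

```text
18.77 [625.9 -88.  126.5] [-2.221e+00 -2.222e+00  1.000e-03] 24.2
```

View pics/w16.png

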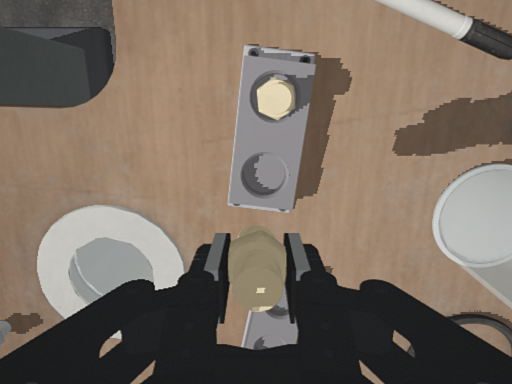

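Run:
```python
from h import *
p=eyes.snapshot('wrist'); s=bot.get_state(); print(s['tcp_pos'].round(1))
for xy,zz in [((267,174),26),((275.5,99),56)]: print(xy,ray(p,xy,zz).round(1))
```

```text
[625.8 -88.4 126.5]
(267, 174) [633.5 -76.6  26. ]
(275.5, 99) [637.7 -19.4  56. ]
```

move_arm(series=[11, 8.5, 0, 0, 0, 0, 0, 0, 45, 0, 0, 0, 0, 0, 40, 0, 0, 0, 0, 0, 20, 0, 0, 0, 0, 0, 5, 0, 0, 0, 0, 0, 3, 0, 0, 0, 0, 0, 0, 0, 0, 0, 0, 0, 0, 0, 0, 0])

```text
clock: 19.82
tcp_pos: [635.7, -76.7, 14.3]
eef_rot: [2.22, 2.221, 0.002]
contact_force: [-0.5, 0.2, 0.3]
grip_width: 24.4
```

```bash
python3 look.py w17 wrist
```

```text
19.88 [635.6 -76.6  14.2] [2.220e+00 2.221e+00 1.000e-03] 24.6
```

View pics/w17.png

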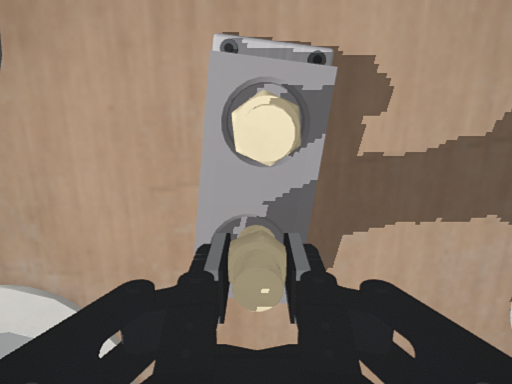

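move_arm(series=[-1, -1.5, 3, 0, 0, 0, 0, 0, 0, 0, 0, 0, 0, 0, 0, 0, 0, 0])

```text
clock: 20.25
tcp_pos: [635.3, -77.0, 12.9]
eef_rot: [2.218, 2.221, 0.006]
contact_force: [-1.4, 2.8, 9.3]
grip_width: 24.4
```

move_arm(series=[0, 0, 0, 0, 0, 0, 0, 0, 0, 0, 0, 0, 0, 0, 0, 0, 0, 0], grip=110)

```text
clock: 20.62
tcp_pos: [633.2, -77.5, 10.1]
eef_rot: [-2.22, -2.222, 0.0]
contact_force: [-0.6, 1.3, 2.0]
grip_width: 48.5
```

```bash
python3 look.py w18 wrist
```

```text
20.68 [633.2 -77.5  10.2] [-2.22  -2.222  0.   ] 48.7
```

View pics/w18.png

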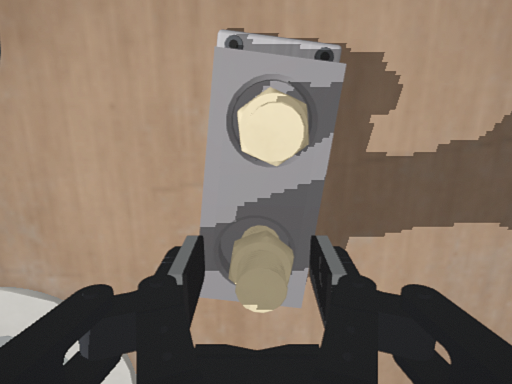

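move_arm(series=[0, 0, -20, 0, 0, 0, 0, 0, -50, 0, 0, 0, 0, 0, -60, 0, 0, 0, -30, -48, -10, 0, 0, 0, -30, -48, -10, 0, 0, 0, -30, -48, 0, 0, 0, 0, -30, -48, 0, 0, 0, 0, -30, -48, 0, 0, 0, 0, -11, -21, 0, 0, 0, 0, 0, 0, 0, 0, 0, 0, 0, 0, 0, 0, 0, 0], grip=0)

```text
clock: 22.05
tcp_pos: [373.0, -238.6, 160.1]
eef_rot: [2.221, 2.222, 0.001]
contact_force: [0.7, -0.2, -1.3]
grip_width: 85.4
```

```bash
python3 look.py w19 wrist nipple_small_mid
```

```text
pt nipple_small_mid 0.58 [254. 176.] [ 370.4 -238.9   17. ]
cut nipple_small_mid 0.76 [256. 178.] bbox 245 268 163 188 [ 372.3 -238.4   17. ]
22.2 [ 373.2 -238.2  160. ] [-2.219 -2.224 -0.   ] 85.5
```

View pics/w19.png

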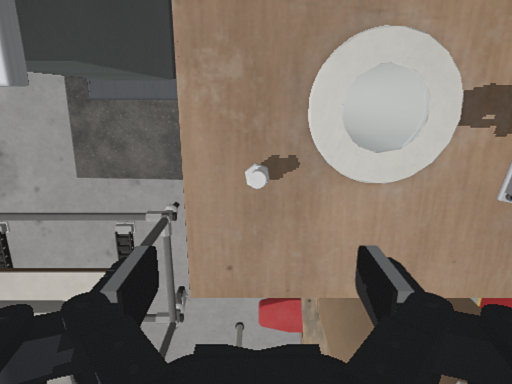

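move_arm(series=[0, -0.5, 45, 0, 0, 0, 0, 0, 45, 0, 0, 0, 0, 0, 40, 0, 0, 0, 0, 0, 25, 0, 0, 0, 0, 0, 12, 0, 0, 0, 0, 0, 0, 0, 0, 0])

```text
clock: 22.95
tcp_pos: [372.0, -238.1, -7.3]
eef_rot: [-2.219, -2.222, -0.0]
contact_force: [-0.5, -0.0, -0.3]
grip_width: 85.6
```

move_arm(series=[0, 0, 0, 0, 0, 0, 0, 0, 0, 0, 0, 0, 0, 0, 0, 0, 0, 0, 0, 0, 0, 0, 0, 0, 0, 0, 0, 0, 0, 0, 0, 0, 0, 0, 0, 0, 0, 0, 0, 0, 0, 0], grip=255)

```text
clock: 23.82
tcp_pos: [372.4, -239.1, -6.1]
eef_rot: [2.22, 2.221, 0.0]
contact_force: [-0.8, 0.1, 5.3]
grip_width: 18.5
```

```bash
python3 look.py w20 wrist
```

```text
23.88 [ 372.4 -239.1   -6.1] [2.22  2.221 0.   ] 18.7
```

View pics/w20.png

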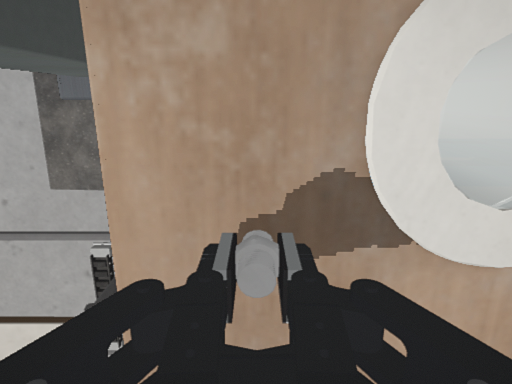

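move_arm(series=[0, 0, -15, 0, 0, 0, 0, 0, -50, 0, 0, 0, 0, 0, -55, 0, 0, 0, 3, 52, -10, 0, 0, 0, 3, 52, 0, 0, 0, 0, 3, 52, 0, 0, 0, 0, 3, 52, 0, 0, 0, 0, 2, 50, 0, 0, 0, 0, 0, 0, 0, 0, 0, 0, 0, 0, 0, 0, 0, 0])

```text
clock: 25.12
tcp_pos: [629.1, -224.1, 122.4]
eef_rot: [-2.219, -2.221, 0.001]
contact_force: [-0.4, -0.4, -0.3]
grip_width: 18.5
```

```bash
python3 look.py w21 wrist narrow_bore_stand
```

```text
pt narrow_bore_stand 0.83 [273. 175.] [ 642.6 -218.8    0. ]
cut narrow_bore_stand 0.77 [276. 169.] bbox 235 315 106 236 [ 644. -215.    0.]
25.27 [ 628.8 -224.6  123.5] [-2.221 -2.221  0.   ] 18.4
```

View pics/w21.png

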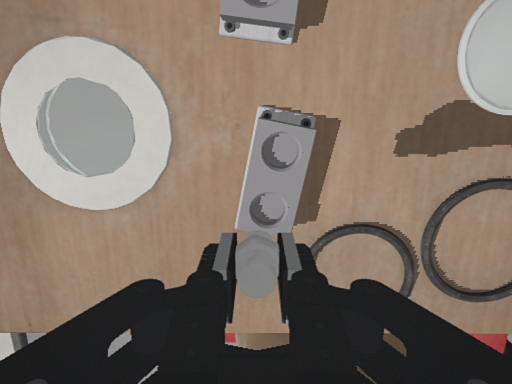

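Run:
```python
from h import *
p=eyes.snapshot('wrist'); s=bot.get_state(); print(s['tcp_pos'].round(1))
z=s['tcp_pos'][2]
for xy,zz in [((282,151),26),((269,209),26),((258,278),z+41)]: print(xy,ray(p,xy,zz).round(1))
cv2.imwrite('pics/w22.png',cv2.resize(p['color'][95:245,225:345,::-1],None,fx=4,fy=4,interpolation=2))
```

```text
[ 629.  -224.7  123.8]
(282, 151) [ 647.6 -194.5   26. ]
(269, 209) [ 638.1 -241.3   26. ]
(258, 278) [ 628.8 -221.7  164.8]
```

View pics/w22.png

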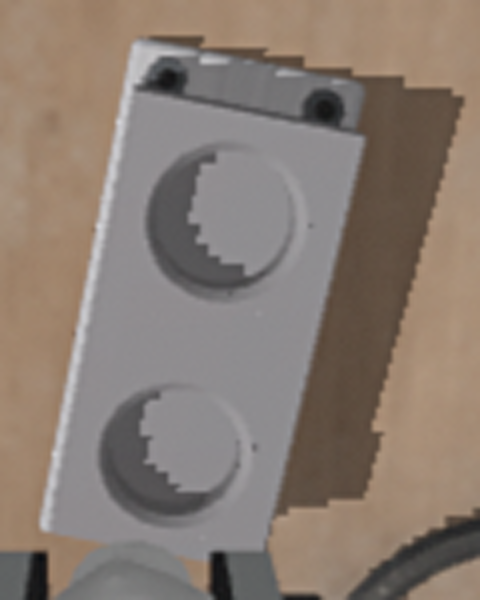

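move_arm(series=[-18, 9, 0, 0, 0, 0, 0, 0, 45, 0, 0, 0, 0, 0, 40, 0, 0, 0, 0, 0, 18, 0, 0, 0, 0, 0, 5, 0, 0, 0, 0, 0, 3, 0, 0, 0, 0, 0, 0, 0, 0, 0, 0, 0, 0, 0, 0, 0])

```text
clock: 26.32
tcp_pos: [639.8, -242.8, 13.5]
eef_rot: [2.219, 2.221, 0.001]
contact_force: [0.8, -0.3, -0.9]
grip_width: 18.3
```

```bash
python3 look.py w23 wrist
```

```text
26.38 [ 639.8 -242.8   13.3] [2.219e+00 2.221e+00 1.000e-03] 18.4
```

View pics/w23.png

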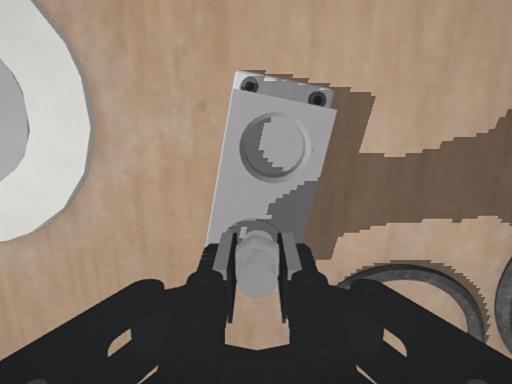

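move_arm(series=[0, -2, 2, 0, 0, 0, 0, 0, 2, 0, 0, 0, 0, 0, 0, 0, 0, 0])

```text
clock: 26.75
tcp_pos: [639.8, -242.8, 13.2]
eef_rot: [2.215, 2.219, 0.006]
contact_force: [-0.7, 3.7, 17.8]
grip_width: 18.4
```

move_arm(series=[0, 0, 0, 0, 0, 0, 0, 0, 0, 0, 0, 0, 0, 0, 0, 0, 0, 0], grip=125)

```text
clock: 27.12
tcp_pos: [640.0, -243.3, 11.0]
eef_rot: [2.216, 2.218, 0.005]
contact_force: [2.8, -0.0, 9.4]
grip_width: 43.5
```

```bash
python3 look.py w24 wrist
```

```text
27.18 [ 640.1 -243.3   11. ] [2.216 2.218 0.005] 43.6
```

View pics/w24.png

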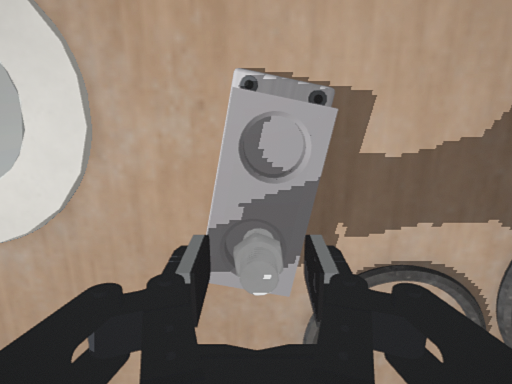

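move_arm(series=[0, 0, -10, 0, 0, 0, 0, 0, -30, 0, 0, 0, 0, 0, -50, 0, 0, 0, -20, 0, -30, 0, 0, 0, 0, 0, 0, 0, 0, 0, 0, 0, 0, 0, 0, 0], grip=0)

```text
clock: 27.92
tcp_pos: [636.0, -262.0, 127.0]
eef_rot: [-2.219, -2.22, 0.001]
contact_force: [-0.9, -0.5, -0.5]
grip_width: 85.3
```

```bash
python3 look.py w25 wrist
python3 - <<'E'
import cv2
a=cv2.imread('pics/w25.png')[60:240,180:340]; cv2.imwrite('pics/w25z.png',cv2.resize(a,None,fx=3.3,fy=3.3,interpolation=2))
E
```

```text
27.98 [ 635.8 -261.6  126.3] [-2.218e+00 -2.220e+00  1.000e-03] 85.3
```

View pics/w25z.png

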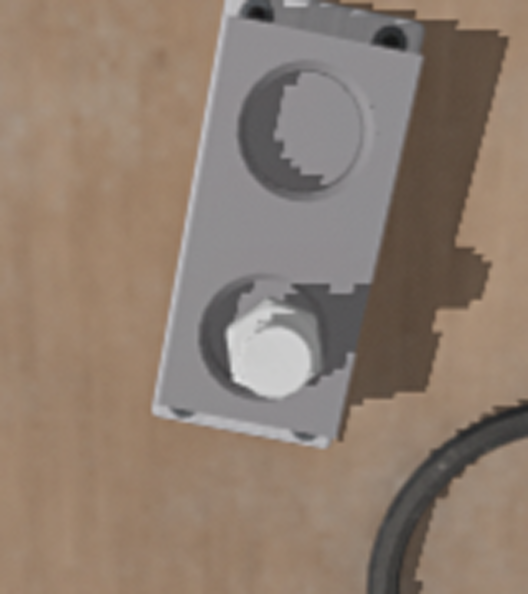

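move_arm(series=[58, -13, -10, 0, 0, 0, 58, -13, -10, 0, 0, 0, 58, -13, -10, 0, 0, 0, 58, -13, -10, 0, 0, 0, 58, -13, 0, 0, 0, 0, 58, -13, 0, 0, 0, 0, 58, -13, 0, 0, 0, 0, 58, -13, 0, 0, 0, 0, 58, -13, 0, 0, 0, 0, 58, -13, 0, 0, 0, 0, 55, -11, 0, 0, 0, 0, 0, 0, 0, 0, 0, 0])

```text
clock: 29.48
tcp_pos: [492.6, 375.8, 166.0]
eef_rot: [-2.212, -2.228, 0.005]
contact_force: [-0.2, -0.4, 0.0]
grip_width: 85.7
```

```bash
python3 look.py w26 wrist tape_roll_mid
```

```text
pt tape_roll_mid 0.56 [262. 170.] [497.1 377.6   8. ]
cut tape_roll_mid 0.55 [258. 178.] bbox 234 287 145 200 [495.2 375.3   8. ]
29.62 [494.5 371.7 166.8] [-2.22  -2.222  0.004] 85.1
```

View pics/w26.png

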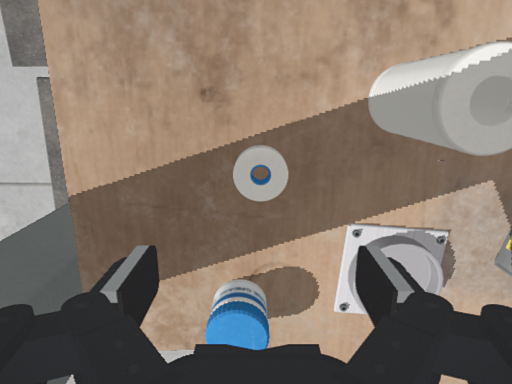

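move_arm(series=[4, 1.5, 45, 0, 0, 0, 0, 0, 45, 0, 0, 0, 0, 0, 45, 0, 0, 0, 0, 0, 30, 0, 0, 0, 0, 0, 13, 0, 0, 0, 0, 0, 0, 0, 0, 0])

```text
clock: 30.38
tcp_pos: [496.9, 375.1, -10.3]
eef_rot: [-2.222, -2.22, 0.003]
contact_force: [0.3, 0.0, 0.2]
grip_width: 85.3
```

```bash
python3 look.py w27 wrist tape_roll_mid
```

```text
pt tape_roll_mid 0.69 [255. 254.] [495.5 376.6   8. ]
cut tape_roll_mid 0.59 [253. 265.] bbox 193 312 198 316 [494.5 375.2   8. ]
30.52 [498.4 376.8  -8.1] [2.221 2.221 0.004] 85.5
```

View pics/w27.png

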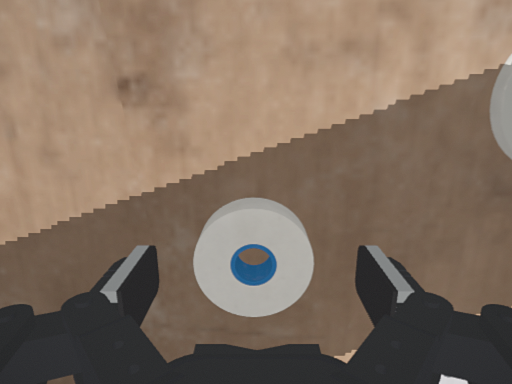

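Run:
```python
from bench import bot
for i in range(2):
  s=bot.get_state(); print(s['tcp_pos'].round(1),s['contact_force'].round(1),s['qpos'].round(3),s['tau'].round(1))
```

```text
[498.4 376.8  -8.1] [-0.7  0.   0.4] [ 0.519  0.556 -0.163  0.849  0.     2.09 ] [ -0.1 -55.5  24.6   0.   -0.   -0. ]
[498.4 376.8  -8.1] [-0.7  0.   0.4] [ 0.519  0.556 -0.163  0.849  0.     2.09 ] [ -0.1 -55.5  24.6   0.   -0.   -0. ]
```

move_arm(series=[0, 0, 0, 0, 0, 0, 0, 0, 0, 0, 0, 0])

```text
clock: 30.78
tcp_pos: [497.5, 376.8, -8.9]
eef_rot: [2.22, 2.222, 0.002]
contact_force: [0.1, -0.1, -0.1]
grip_width: 85.6
```

move_arm(series=[-1, -1, 5, 0, 0, 0, 0, 0, 0, 0, 0, 0])

```text
clock: 31.02
tcp_pos: [495.4, 375.1, -15.4]
eef_rot: [-2.22, -2.222, 0.002]
contact_force: [0.1, -0.2, 0.2]
grip_width: 85.6
```

move_arm(series=[0, 0, 0, 0, 0, 0, 0, 0, 0, 0, 0, 0, 0, 0, 0, 0, 0, 0, 0, 0, 0, 0, 0, 0, 0, 0, 0, 0, 0, 0], grip=255)

```text
clock: 31.65
tcp_pos: [496.6, 375.7, -14.2]
eef_rot: [2.22, 2.222, 0.002]
contact_force: [0.3, -0.3, 5.0]
grip_width: 48.6
```

```bash
python3 look.py w28 wrist
```

```text
31.7 [496.6 375.7 -14.2] [2.220e+00 2.222e+00 2.000e-03] 49.0
```

View pics/w28.png

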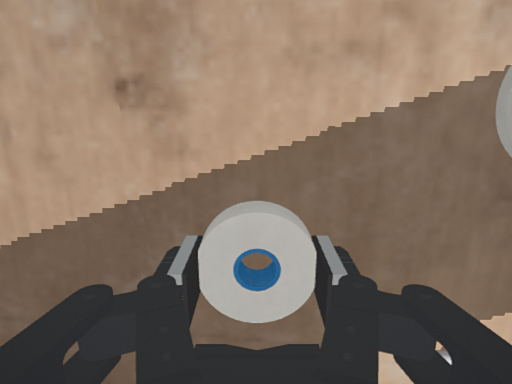

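move_arm(series=[0, 0, -10, 0, 0, 0, 0, 0, -50, 0, 0, 0, 0, 0, -50, 0, 0, 0, -49, 21, -10, 0, 0, 0, -49, 21, 0, 0, 0, 0, -49, 21, 0, 0, 0, 0, -49, 21, 0, 0, 0, 0, -49, 21, 0, 0, 0, 0, -49, 19, 0, 0, 0, 0, 0, 0, 0, 0, 0, 0, 0, 0, 0, 0, 0, 0])

```text
clock: 33.08
tcp_pos: [619.6, 81.6, 104.9]
eef_rot: [-2.22, -2.221, 0.001]
contact_force: [0.2, 0.2, 0.9]
grip_width: 49.3
```

```bash
python3 look.py w29 wrist tape_spindle
```

```text
pt tape_spindle 0.7 [273. 142.] [631.3 118.    0. ]
cut tape_spindle 0.64 [273. 140.] bbox 229 313 95 181 [630.1 120.8   0. ]
cut tape_spindle 0.59 [284. 328.] bbox 266 298 311 346 [642.1 -54.    0. ]
33.23 [619.5  82.9 105.2] [-2.218 -2.224  0.   ] 49.0
```

View pics/w29.png

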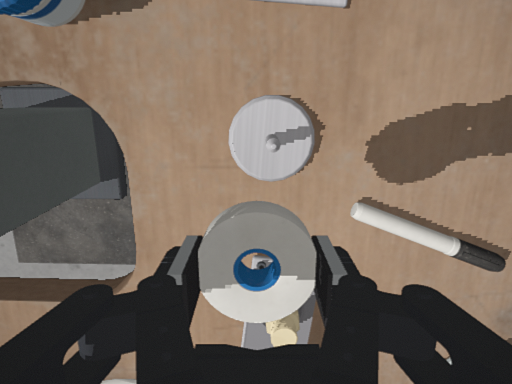

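Run:
```python
from h import *
p=eyes.snapshot('wrist'); s=bot.get_state(); print(s['tcp_pos'].round(1))
z=s['tcp_pos'][2]
for xy,zz in [((272,138),10),((272,145),42),((272.5,142),26),((257.5,267),z+30),((257.5,262),z+30)]: print(xy,ray(p,xy,zz).round(1))
cv2.imwrite('pics/w30.png',np.hstack([cv2.resize(p['color'][a:a+130,b:b+130,::-1],(390,390),interpolation=2) for a,b in ((80,205),(195,192))]))
```

```text
[619.6  83.  105.2]
(272, 138) [630.4 123.3  10. ]
(272, 145) [629.  122.5  42. ]
(272.5, 142) [630.  122.4  26. ]
(257.5, 267) [619.4  84.4 135.2]
(257.5, 262) [619.4  86.7 135.2]
```

View pics/w30.png

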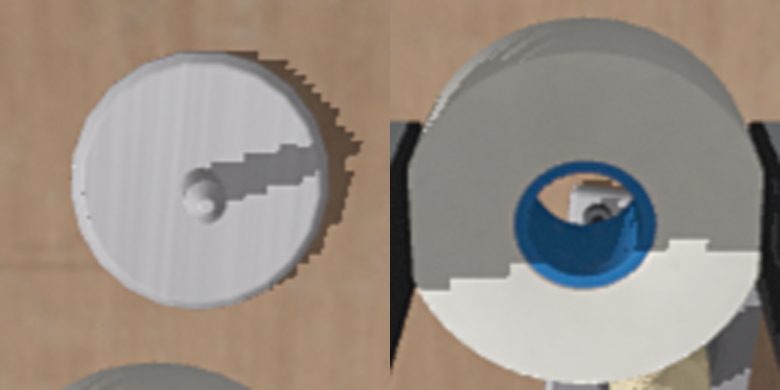

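move_arm(series=[38, 10.5, 0, 0, 0, 0, 0, 0, 40, 0, 0, 0, 0, 0, 28, 0, 0, 0, 0, 0, 0, 0, 0, 0, 0, 0, 0, 0, 0, 0])

```text
clock: 33.9
tcp_pos: [631.2, 120.2, 38.4]
eef_rot: [2.219, 2.223, 0.002]
contact_force: [-0.3, 0.4, 0.7]
grip_width: 49.0
```

```bash
python3 look.py w31 wrist
```

```text
33.95 [631.8 120.   38.9] [2.219 2.222 0.003] 48.9
```

View pics/w31.png

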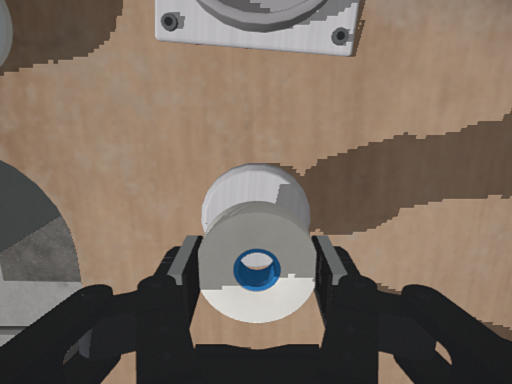

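Run:
```python
from h import *
p=eyes.snapshot('wrist'); s=bot.get_state(); print(s['tcp_pos'].round(1))
z=s['tcp_pos'][2]
for xy,zz in [((256.5,217.5),8),((257,269.5),z+30)]: print(xy,ray(p,xy,zz).round(1))
```

```text
[632.  119.9  39.1]
(256.5, 217.5) [631.2 120.9   8. ]
(257, 269.5) [631.3 120.4  69.1]
```

Aligned; lower over the post.

move_arm(series=[0, 0, 15, 0, 0, 0, 0, 0, 10, 0, 0, 0, 0, 0, 8, 0, 0, 0, 0, 0, 5, 0, 0, 0, 0, 0, 0, 0, 0, 0])

```text
clock: 34.62
tcp_pos: [630.3, 119.5, -1.5]
eef_rot: [-2.22, -2.222, 0.001]
contact_force: [-0.1, 0.9, 0.0]
grip_width: 49.0
```

move_arm(series=[0, 0, 2, 0, 0, 0, 0, 0, 0, 0, 0, 0])

```text
clock: 34.88
tcp_pos: [630.8, 119.6, -2.6]
eef_rot: [2.22, 2.222, 0.001]
contact_force: [-0.0, 1.0, -0.4]
grip_width: 48.7
```

move_arm(series=[0, 0, 0, 0, 0, 0, 0, 0, 0, 0, 0, 0, 0, 0, 0, 0, 0, 0, 0, 0, 0, 0, 0, 0], grip=0)

```text
clock: 35.38
tcp_pos: [630.8, 119.6, -2.7]
eef_rot: [2.221, 2.222, 0.0]
contact_force: [-0.0, -0.3, -0.5]
grip_width: 85.7
```

```bash
python3 look.py w32 wrist tape_roll_mid:18
```

```text
pt tape_roll_mid 0.89 [256. 257.] [630.1 120.9  18. ]
35.52 [630.7 119.5  -2.8] [-2.221 -2.222 -0.   ] 85.4
```

View pics/w32.png

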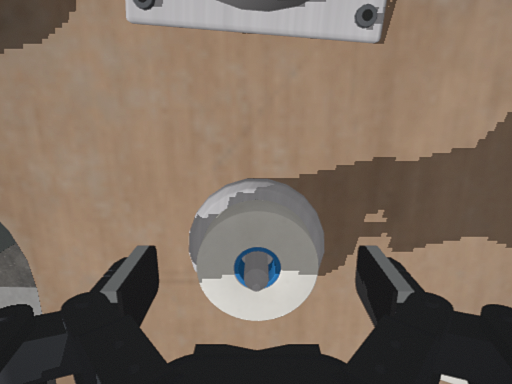

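move_arm(series=[0, 0, -30, 0, 0, 0, 0, 0, -60, 0, 0, 0, 0, 0, -60, 0, 0, 0, 27, -39, -10, 0, 0, 0, 27, -39, 0, 0, 0, 0, 27, -39, 0, 0, 0, 0, 27, -39, 0, 0, 0, 0, 0, 0, 0, 0, 0, 0, 0, 0, 0, 0, 0, 0])

```text
clock: 36.65
tcp_pos: [475.2, 227.6, 157.6]
eef_rot: [2.219, 2.222, 0.002]
contact_force: [0.1, 0.7, 0.0]
grip_width: 85.1
```

```bash
python3 look.py w33 wrist grease_pot_mid
```

```text
pt grease_pot_mid 0.56 [257. 178.] [474.7 229.1  30.5]
cut grease_pot_mid 0.86 [256. 182.] bbox 217 292 143 223 [472.9 224.8  30.5]
36.8 [475.7 226.9 157.2] [2.222e+00 2.221e+00 1.000e-03] 85.1
```

View pics/w33.png

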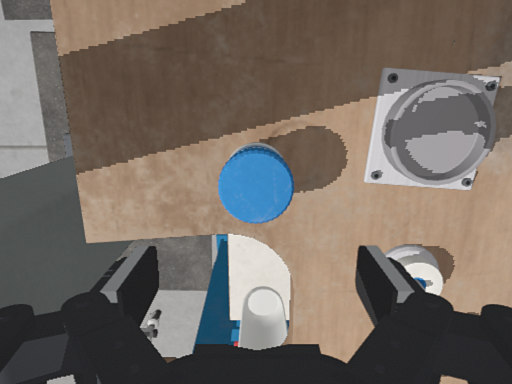

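Run:
```python
from h import *
p=eyes.snapshot('wrist'); s=bot.get_state(); print(s['tcp_pos'].round(1))
for xy,zz in [((256,185),61),((441,133),28),((435,130),5)]: print(xy,ray(p,xy,zz).round(1))
```

```text
[475.6 226.8 157.1]
(256, 185) [474.7 230.5  61. ]
(441, 133) [631.5 267.1  28. ]
(435, 130) [638.2 267.3   5. ]
```

move_arm(series=[3.5, -1, 0, 0, 0, 0, 0, 0, 45, 0, 0, 0, 0, 0, 45, 0, 0, 0, 0, 0, 30, 0, 0, 0, 0, 0, 15, 0, 0, 0, 0, 0, 0, 0, 0, 0])

```text
clock: 37.6
tcp_pos: [473.2, 230.7, 21.5]
eef_rot: [-2.22, -2.221, 0.002]
contact_force: [0.5, 0.0, 0.3]
grip_width: 85.2
```

```bash
python3 look.py w34 wrist
```

```text
37.65 [474.  231.   22.6] [2.221 2.222 0.   ] 85.5
```

View pics/w34.png

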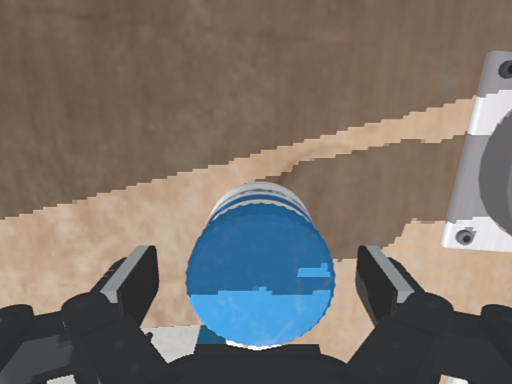

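move_arm(series=[0, 0, 0, 0, 0, 0, 0, 0, 0, 0, 0, 0, 0, 0, 0, 0, 0, 0, 0, 0, 0, 0, 0, 0], grip=255)

```text
clock: 38.15
tcp_pos: [475.0, 231.4, 24.1]
eef_rot: [2.22, 2.221, 0.005]
contact_force: [-0.5, -0.2, 4.9]
grip_width: 59.3
```

move_arm(series=[0, 0, -5, 0, 0, 0, 0, 0, -10, 0, 0, 0, 0, 0, 0, 0, 0, 0])

```text
clock: 38.52
tcp_pos: [474.5, 231.2, 38.4]
eef_rot: [2.22, 2.222, 0.003]
contact_force: [-0.8, -0.4, -2.9]
grip_width: 59.0
```

```bash
python3 look.py w35 wrist; python3 look.py s35 scene
python3 - <<'E'
import cv2
a=cv2.imread('pics/s35.png')[110:260,130:330]; cv2.imwrite('pics/s35z.png',cv2.resize(a,None,fx=3.5,fy=3.5,interpolation=2))
E
```

```text
38.58 [474.2 231.1  37.8] [2.220e+00 2.222e+00 2.000e-03] 59.2
38.62 [473.8 231.   37.5] [2.220e+00 2.222e+00 1.000e-03] 59.4
```

View pics/w35.png

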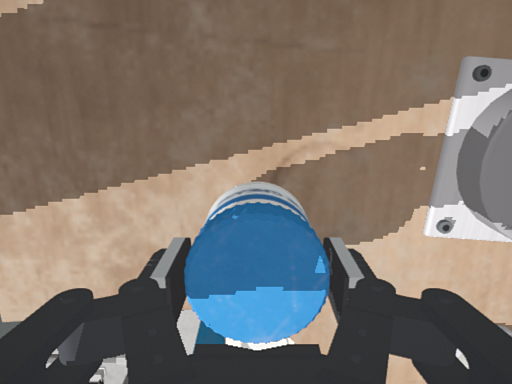

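View pics/s35z.png

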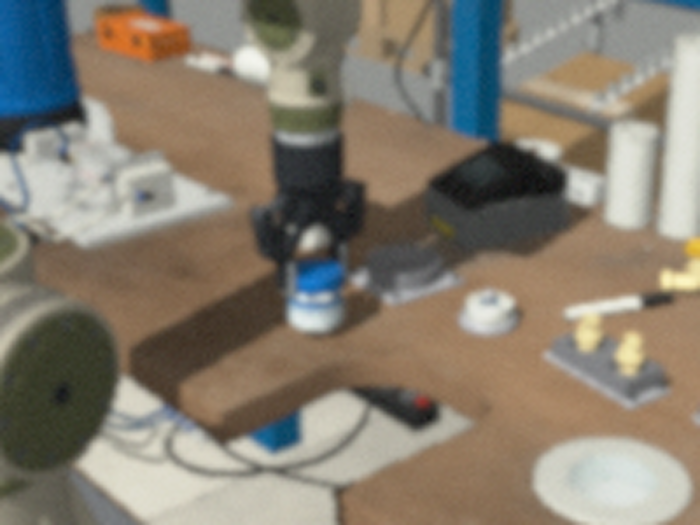

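move_arm(series=[0, 0, -40, 0, 0, 0, 0, 0, -20, 0, 0, 0, -10, 53, 0, 0, 0, 0, -10, 53, 0, 0, 0, 0, -10, 53, 0, 0, 0, 0, 0, 0, 0, 0, 0, 0, 0, 0, 0, 0, 0, 0])

```text
clock: 39.5
tcp_pos: [631.5, 200.8, 95.9]
eef_rot: [-2.22, -2.221, 0.004]
contact_force: [-0.9, 0.7, -2.0]
grip_width: 59.1
```

```bash
python3 look.py w36 wrist pot_nest filter_cartridge_mid
```

```text
pt pot_nest 0.84 [258. 102.] [631.4 267.5   0. ]
cut pot_nest 0.72 [259.  96.] bbox 186 340 17 177 [635.4 270.6   0. ]
39.75 [631.7 201.5  97.7] [-2.22  -2.223 -0.   ] 59.4
```

View pics/w36.png

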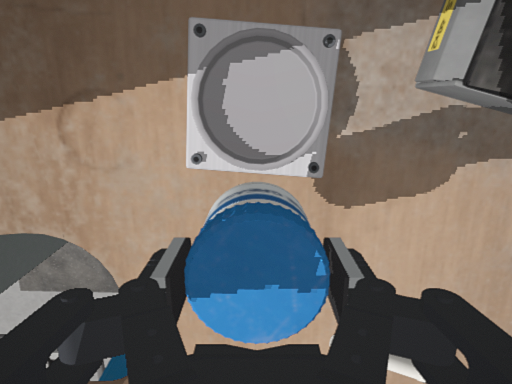

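Run:
```python
from h import *
p=eyes.snapshot('wrist'); s=bot.get_state(); print(s['tcp_pos'].round(1))
for xy,zz in [((264,100),28),((262,97),3)]: print(xy,ray(p,xy,zz).round(1))
print(ray(p,(257,266),s['tcp_pos'][2]+39))
```

```text
[631.9 201.5  97.8]
(264, 100) [635.9 269.6  28. ]
(262, 97) [635.  271.4   3. ]
[631.31282138 208.39262268 136.76198051]
```

move_arm(series=[33, 2, 0, 0, 0, 0, 34, 1.5, 0, 0, 0, 0, 0, 0, 30, 0, 0, 0, 0, 0, 20, 0, 0, 0, 0, 0, 5, 0, 0, 0, 0, 0, 0, 0, 0, 0])

```text
clock: 40.55
tcp_pos: [636.0, 268.1, 42.6]
eef_rot: [2.22, 2.222, 0.0]
contact_force: [-0.2, -1.0, -2.0]
grip_width: 59.1
```

```bash
python3 look.py w37 wrist
```

```text
40.6 [636.6 268.2  43.3] [2.220e+00 2.222e+00 2.000e-03] 59.3
```

View pics/w37.png

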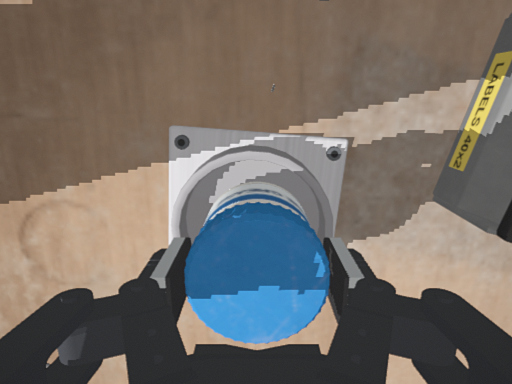

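move_arm(series=[0, 0, 3, 0, 0, 0, 0, 0, 3, 0, 0, 0, 0, 0, 0, 0, 0, 0, 0, 0, 0, 0, 0, 0])

```text
clock: 41.1
tcp_pos: [636.1, 268.0, 36.3]
eef_rot: [-2.221, -2.222, -0.0]
contact_force: [-0.6, 0.3, -2.8]
grip_width: 59.1
```

move_arm(series=[0, 0, 1.5, 0, 0, 0, 0, 0, 0, 0, 0, 0])

```text
clock: 41.35
tcp_pos: [636.1, 268.0, 36.1]
eef_rot: [2.22, 2.222, 0.001]
contact_force: [-4.3, -0.9, 5.3]
grip_width: 59.1
```

move_arm(series=[0, 0, 0, 0, 0, 0, 0, 0, 0, 0, 0, 0, 0, 0, 0, 0, 0, 0, 0, 0, 0, 0, 0, 0], grip=0)

```text
clock: 41.85
tcp_pos: [636.1, 268.1, 34.6]
eef_rot: [-2.221, -2.222, -0.0]
contact_force: [0.1, -0.1, -0.1]
grip_width: 85.5
```

move_arm(series=[0, 0, -15, 0, 0, 0, 0, 0, -50, 0, 0, 0, 0, 0, -60, 0, 0, 0, -30, -40, 0, 0, 0, 0, -30, -40, 0, 0, 0, 0, 0, 0, 0, 0, 0, 0])

```text
clock: 42.6
tcp_pos: [552.1, 206.2, 160.3]
eef_rot: [-2.221, -2.22, 0.005]
contact_force: [0.7, 0.1, 0.6]
grip_width: 85.3
```

```bash
python3 look.py w38 wrist grease_pot_mid:42.5;  python3 look.py s38 scene; python3 look.py t38 top
python3 - <<'E'
import cv2
a=cv2.imread('pics/s38.png')[130:290,170:370]; cv2.imwrite('pics/s38z.png',cv2.resize(a,None,fx=3.5,fy=3.5,interpolation=2))
a=cv2.imread('pics/t38.png')[130:250,100:360]; cv2.imwrite('pics/t38z.png',cv2.resize(a,None,fx=3,fy=3,interpolation=2))
E
```

```text
pt grease_pot_mid 0.61 [364. 108.] [636.4 267.   42.5]
cut grease_pot_mid 0.66 [371. 110.] bbox 320 416 69 154 [640.2 264.6  42.5]
42.75 [557.5 208.3 161.1] [2.22  2.221 0.004] 85.5
42.8 [557.8 208.5 160.8] [2.219 2.221 0.004] 85.3
42.85 [557.7 208.6 160.5] [2.219 2.222 0.003] 85.1
```

View pics/w38.png

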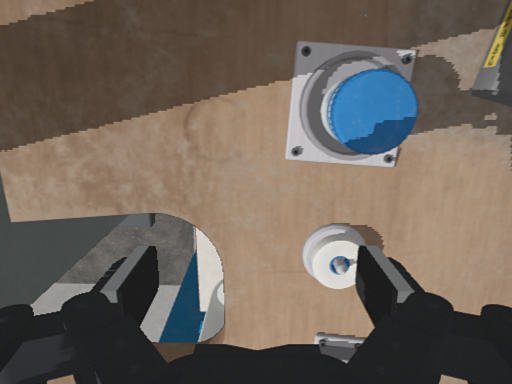

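View pics/s38z.png

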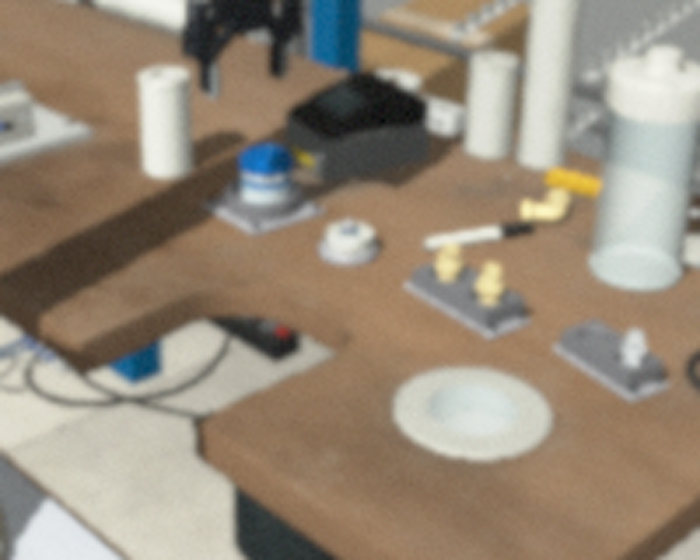

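View pics/t38z.png

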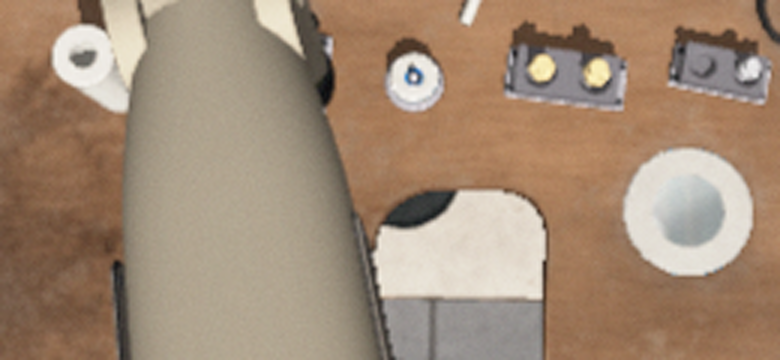

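```bash
python3 -c "
from bench import bot,order
s=bot.get_state();print(s['clock'],s['joint_velocities'].round(3),s['contact_force'].round(1))
print(order.finish_job())"
```

```text
42.85 [ 0.001  0.01  -0.003  0.    -0.     0.   ] [-0.6  0.5  0.2]
the job is handed in; nothing more can be done
None
```

All five parts went into their holders in the order you listed, and I handed the job in at 42.9 s with the gripper open, the arm still and touching nothing. No verdict was reported.

- **Last pictures:** The two large nipples stand upright in the wide bores. The small nipple stands in the narrow stand's right-hand (-y) bore. The roll lies on the foot with the post through its hole, and the pot stands inside the grey cup. The filter cartridge is still standing and I never went near it.
- **How far home:** I judged this from the wrist, scene and top pictures, and by feeling the floor when setting down the large nipples and the pot. The small nipple dropped its last 3 mm or so on release, and the roll its last 1–2 mm. Both look fully seated in the pictures, but I did not measure their final heights. The top view of the pot was hidden by the arm.
- **What disagreed:** The fingertips stand about 15 mm behind the reported TCP, not 19 mm ahead of it as stated. My first close went over the top of the first nipple without moving it, and the second caught only its tip. I corrected the grasp heights after that. The fingertips also pressed on the narrow stand, with a wrist force reading of about 18 N, before I let go of the small nipple.

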